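# Seat and hold the chopper rotor

### The arm

A 6-joint arm with a two-finger parallel gripper is mounted at the origin on the work surface. World frame = base frame: x ahead of the robot, y to its left, z up, the work surface at z = 0. Lengths are in m, angles in rad, forces in N, time in s.
With the tool pointing down it reaches from about 0.275 to 0.825 m from the base axis. Payload 4.9 kg.
Tool frame: the origin (TCP) lies midway between the tips of the shut fingers; the grasp point (between the pads) lies 19 mm behind it (bot.grip_depth is the distance from the TCP to the grasp point, in m); z points along the fingers, y is the line along which they close (so a half turn about z gives the same grasp; the last joint's range is limited). The gripper opens to 85 mm and grips with 20 to 120 N. Pads are 22 mm wide; open, the fingers measure 114 mm over their backs; the gripper's body (76 mm by 85 mm) begins 54 mm behind the grasp point. The pads swing forward as they close: fully open they stand 13 mm farther back than shut.
Start: joints at [-1.426, 0.326, -0.193, 1.052, 0, 1.437], TCP at [0.151, -0.529, 0.231] pointing down, gripper open.
Joint ranges: [-2.65, 2.65], [-0.97, 1.79], [-1.3, 1.35], [-1.93, 2.1], [-1.47, 1.37], [-3.14, 3.14]. Speed limits (rad/s): [2.57, 2.57, 3.14, 3.14, 3.14, 3.14].

### API

Orientations are given as a unit quaternion [w, x, y, z].
In Python, from cell import bot gives the robot as it stands. Calls block until the motion is done:
- bot.move_pose(position, orientation): joint-space move of the TCP to a pose.
- bot.move_linear(position, speed=0.15, rotation=None, until_force=None): straight line of the TCP; rotation=None keeps the orientation; speed is the mean speed in m/s. With until_force (N) it stops when the force on the tool has changed by that much, and returns True; else False.
- bot.goto_joints(angles): joint-space move.
- bot.set_gripper(opening, grasp_force=None): opening from 0.0 (shut) to 1.0 (fully open); grasp_force is the grip in N (None keeps the last); returns when the fingers have stopped.
- bot.wait(seconds).
- bot.solve_ik(position, orientation): joint angles nearest the present ones, or None.
- bot.camera(name): name is "scene" or "top" or "wrist"; returns the picture (384x512x3 uint8, red, green, blue); there is no depth.
- bot.calibration(name): a dict with "mtx" (3x3 intrinsics, pixels), "extrinsics" (4x4, takes a point from world to camera coordinates); the wrist camera has in their place "hand_eye" (4x4, takes a point from camera to tool coordinates, whose origin is the TCP and whose axes are the flange's). Camera axes: x right, y down, z forward; pixel columns grow to the right and rows downward; lengths in m; the calibration is good to about 2 mm. The wrist camera is an equidistant fisheye: a pixel r from the principal point sees the ray r / f radians off the axis. A picture is of the moment at which its call begins: read the wrist's pose just before it. calibration takes no time and is no camera call.
A pose or a line that the arm cannot do raises bot.PlanningError and nothing moves.
- bot.close_job(): hands the job in; it is judged then, once.
Trained networks look in the newest picture that a camera, given by its name, has taken for a name from the list of things; names that differ only in an ending like _2 or _b are one class to them, and where a whole thing is asked for, a point or a joint stands for the part that bears it (a point fixed in the world has none). Each returns a list of dicts, best first, with "confidence" (0 to 1); they miss things now and then, are a little off and sometimes report something else, mostly with a low value. They report only what shows in the picture. A call takes as long as a camera call. They do not tell look-alikes from the thing itself.
- bot.search_frame(camera, thing): "bbox" ([left, top, width, height] in pixels, round what is visible of it).
Readings, each from a call of its own:
- bot.read_clock(): time.
- bot.read_joint_positions(): joint angles.
- bot.read_joint_vel(): joint speeds.
- bot.read_joint_efforts(): joint torques, N m.
- bot.read_position(): TCP position.
- bot.read_tool_rot(): TCP orientation.
- bot.read_ft_force(): force on the tool from outside, world axes, zero at the start.
- bot.read_moment(): the same for the moment, N m.
- bot.read_gripper_width(): opening from 0.0 (shut) to 1.0 (fully open).
- bot.read_finger_force(): force on a finger pad.
Only numpy, scipy, OpenCV 4.12 (cv2) and the standard library are available. Lean on these libraries where they do the work, as an engineer would, in place of code of your own. Each camera call takes 0.05 s, during which the arm holds its last target. There are 200 camera calls.

### The job

Fit the blade rotor with the square lime-green handle onto the bowl chopper: set it upright over the spindle in the bowl, turn it until its grooves mesh with the spindle's four brass splines, and slide it fully home, pushing the orange spring collar down. Finish while still holding the rotor by its handle and pressing it fully home (I will put in the lock pin meanwhile), and do not disturb the pot, bottle or jar.

Things in the scene. Friction and masses are not known exactly. Their poses are not given: they have to be found in the camera images.
- rotor_grip (a point): Centre of the rotor's lime-green handle: an upright square post 26 x 26 mm, from 26 mm below this point to 24 mm above it, sides square to x and y; z up. Below it a grey hub, 48 mm in diameter, 60 mm tall, 0.18 to 0.33 kg in all. Two steel blades, 18 mm wide, reach 64 mm out along +x (78 mm below this point) and -x (60 mm below). Starts upright on the board.
- rotor_foot (a point): Centre of the hub's flat underside, 86 mm below rotor_grip, same axes. Under it the hub is hollow: 37 mm across, 52 mm deep, with four teeth 14 mm tall from the underside up, 5.7 mm wide, reaching inward to 9.3 mm from the axis, placed diagonally between x and y. So its four grooves lie along x and y, along and across the blades.
- drive (a point): On the vertical spindle's axis, level with the tops of its four brass splines: a cross 34 mm wide along this point's x and y, fins 7 mm thick; z up. The rotor meshes in any of four turns 90 degrees apart, blades parallel to splines, play about 5 degrees and 1.3 mm. rotor_grip is 86 mm above this point resting unmeshed, 64 mm meshed and touching the collar, 54 mm fully home on a rigid shoulder.
- pin_tip (a point): Tip of the spindle's smooth dark pilot pin, 16 mm above the drive point. The pin is 16 mm in diameter and tapers to 4 mm over its last 10 mm; it enters the hub before the splines meet the teeth. A stiff gear motor holds the spindle, which turns only under more than 0.6 N m.
- machine: The chopper, fixed to the table: white motor base 220 (x) x 240 (y) x 80 mm, origin at the centre of its underside. On it a round shallow steel bowl, rim 196 mm across and 116 mm above the origin, with the spindle in its middle; the drive point is 134 mm above the origin.
- board: White landing board, 190 x 190 x 12 mm, fixed to the table, origin at the centre of its underside. The rotor starts standing on it.
- collar (a joint): Travel of the orange spring collar (56 mm across) round the foot of the spindle, in m: 0 = up (its top 22 mm below the drive point), growing as it is pushed down. It reads 0.010 when the rotor is fully home on the shoulder. Its spring pushes up with 5.6 N at 0 and 12.6 N at 0.010, so the rotor's weight alone does not press it down.
- pot: Bystander: open steel pot, 110 mm across plus two side handles, 100 mm tall; origin at the centre of its underside.
- sauce: Bystander: amber bottle with red cap, 60 mm across, 150 mm tall; origin at the centre of its underside.
- jar: Bystander: terracotta-coloured jar with red cap, 76 mm across, 90 mm tall; origin at the centre of its underside.
Not all that is in view belongs to the job. Of the things that look like the part that bears rotor_grip, the largest one is meant.

How it is judged:
By the outcome, as a careful person would: the job done as asked, in the order asked, and still so for the second after the job is handed in, while the arm keeps its last pose, push and grip.
It also fails if it takes over 38 s, if anything falls off the work surface, if the arm or the gripper's body presses on something with over 40 N, if the wrist force passes 120 N, or if a joint passes its speed limit or range.

## Working session

There is one attempt and no reset: what is moved stays moved. The work goes in short steps, each a Python script; the robot and the scene stay as the last script left them, time stands still between calls to the robot, and variables do not carry over. Pictures are saved under pics/ and viewed, at most 10 in all, crops included, and the job is handed in when it is done.

```bash
mkdir -p pics; ls
python3 - <<'E'
from cell import bot
import cv2,numpy as np
ims=[]
for c in("scene","top"):
    im=bot.camera(c); cv2.imwrite(f"pics/{c}0.png",im[...,::-1])
    ims.append(im)
    for t in("rotor_grip","machine","board","pot","sauce","jar","collar"):
        print(c,t,[([int(v) for v in d["bbox"]],round(d["confidence"],2)) for d in bot.search_frame(c,t)][:4])
    k=bot.calibration(c);print(np.round(k["mtx"],1).tolist(),np.round(k["extrinsics"],3).tolist())
cv2.imwrite("pics/both.png",cv2.resize(np.vstack(ims),None,fx=.78,fy=.78)[...,::-1])
print(bot.read_clock())
E
```

```text
pics
scene rotor_grip [([193, 180, 15, 38], 0.92), ([134, 164, 25, 23], 0.66), ([190, 155, 24, 23], 0.53)]
scene machine [([268, 156, 95, 79], 0.67)]
scene board [([161, 191, 75, 58], 0.69)]
scene pot [([248, 230, 68, 55], 0.8)]
scene sauce [([180, 249, 28, 48], 0.66), ([247, 231, 69, 57], 0.62)]
scene jar [([333, 231, 25, 39], 0.76)]
scene collar []
[[488.5, 0.0, 252.4], [0.0, 488.5, 187.8], [0.0, 0.0, 1.0]] [[0.19, 0.982, 0.017, -0.073], [0.67, -0.117, -0.733, -0.271], [-0.717, 0.151, -0.68, 1.838], [0.0, 0.0, 0.0, 1.0]]
top rotor_grip [([345, 257, 26, 25], 0.59), ([281, 265, 30, 22], 0.58), ([295, 194, 18, 47], 0.55)]
top machine [([143, 168, 89, 80], 0.92)]
top board [([273, 175, 67, 67], 0.98)]
top pot [([213, 100, 57, 52], 0.98)]
top sauce [([312, 110, 20, 30], 0.58)]
top jar [([165, 119, 31, 30], 0.83)]
top collar [([172, 199, 23, 18], 0.66), ([308, 108, 25, 34], 0.24)]
[[346.9, 0.0, 258.9], [0.0, 346.9, 192.0], [0.0, 0.0, 1.0]] [[0.004, -1.0, 0.012, -0.041], [-0.998, -0.005, -0.068, 0.563], [0.068, -0.012, -0.998, 1.014], [0.0, 0.0, 0.0, 1.0]]
0.8
```

View pics/both.png

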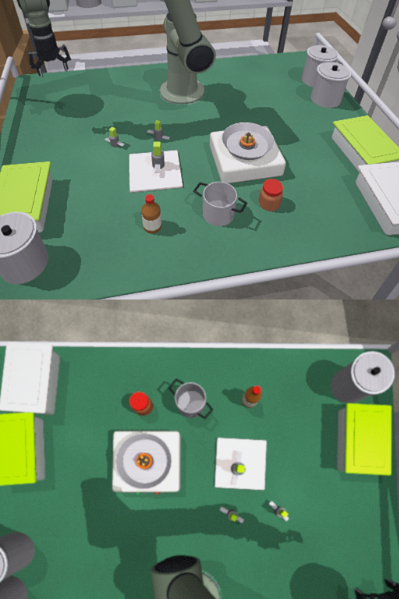

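Run:
```python
import cv2,numpy as np
a=cv2.imread("pics/scene0.png")[130:260,110:240]; b=cv2.imread("pics/top0.png")[165:295,255:385]
cv2.imwrite("pics/crop.png",np.hstack([cv2.resize(v,(400,400),interpolation=cv2.INTER_CUBIC) for v in(a,b)]))
```

```text
(no output)
```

View pics/crop.png

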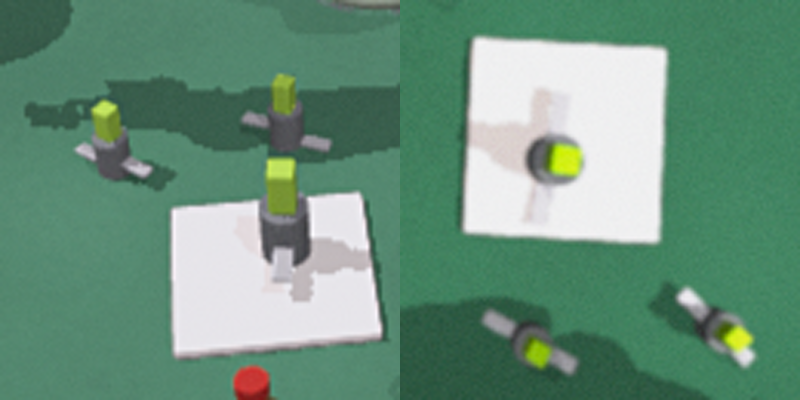

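Three look-alikes bear a lime handle: the one on the board (scene 200,199; top 307,217), and two on the table (scene 146,175 / 202,166). The one on the board is clearly the largest, and it stands on the landing board as described, so that is the target.

```bash
cat > h.py <<'E'
from cell import bot
import cv2,numpy as np
from scipy.spatial.transform import Rotation as R
def ray(c,px,z,pose=None):
    k=bot.calibration(c);m=k["mtx"]; p=np.array(px,float)
    d=np.linalg.inv(m)@[p[0],p[1],1]
    if c=="wrist":
        r=np.hypot(d[0],d[1]); d=np.r_[d[:2]/max(r,1e-9)*np.sin(r),np.cos(r)]
        T=pose@k["hand_eye"]
    else: T=np.linalg.inv(k["extrinsics"])
    d=T[:3,:3]@d;o=T[:3,3]
    return o+d*(z-o[2])/d[2]
def pose():
    q=bot.read_tool_rot();T=np.eye(4);T[:3,:3]=R.from_quat(np.roll(q,-1)).as_matrix();T[:3,3]=bot.read_position();return T
def down(yaw):  # tool z down; closing axis (tool y) at angle yaw-90deg in world
    return np.roll((R.from_euler('z',yaw)*R.from_euler('x',np.pi)).as_quat(),1)
def proj(P,T):
    k=bot.calibration("wrist");c=np.linalg.inv(T@k["hand_eye"])@np.r_[P,1]
    th=np.arctan2(np.hypot(c[0],c[1]),c[2]);u=c[:2]/np.hypot(c[0],c[1])*th
    return k["mtx"][:2,:2]@u+k["mtx"][:2,2]
E
python3 - <<'E'
from h import *
print("rotor",ray("top",(309,217),.122))
im=cv2.imread("pics/top0.png"); hsv=cv2.cvtColor(im,cv2.COLOR_BGR2HSV)
print("bowl box ctr",ray("top",(187.5,208),.08), "collar",ray("top",(183.5,208),.112))
k=bot.calibration("wrist");print(np.round(k["mtx"],1).tolist(),np.round(k["hand_eye"],3).tolist())
T=pose();print(R.from_matrix(T[:3,:3]).as_euler('ZYX'),T[:3,0],T[:3,1],bot.read_clock())
for p,z in(((.5,.25),.35),((.47,-.12),.3)):
  for y in(0,1.57,-1.57,3.14):print(p,y,bot.solve_ik([*p,z],down(y)))
E
```

```text
rotor [ 0.49005056 -0.17169645  0.122     ]
bowl box ctr [0.5136793  0.16087588 0.08      ] collar [0.51297411 0.16545209 0.112     ]
[[297.3, 0.0, 255.9], [0.0, 297.3, 195.8], [0.0, 0.0, 1.0]] [[-0.001, -0.957, -0.29, 0.075], [1.0, -0.001, -0.0, -0.0], [-0.0, -0.29, 0.957, -0.142], [0.0, 0.0, 0.0, 1.0]]
[ 2.78800467e-01 -2.29534991e-05  3.14153745e+00] [9.61386244e-01 2.75202632e-01 2.29534991e-05] [ 2.75202630e-01 -9.61386244e-01  5.52042671e-05] 0.8
(0.5, 0.25) 0 [ 0.33160456  0.2972328   0.06761608  1.34117961  0.         -2.8099881 ]
(0.5, 0.25) 1.57 [0.33160456 0.2972328  0.06761608 1.34117961 0.         1.90319721]
(0.5, 0.25) -1.57 [ 0.33160456  0.2972328   0.06761608  1.34117961  0.         -1.2399881 ]
(0.5, 0.25) 3.14 [0.33160456 0.2972328  0.06761608 1.34117961 0.         0.33319721]
(0.47, -0.12) 0 [-0.4022953   0.16604031 -0.22726909  1.17748693  0.          2.73929736]
(0.47, -0.12) 1.57 [-0.4022953   0.16604031 -0.22726909  1.17748693  0.          1.16929736]
(0.47, -0.12) -1.57 [-0.4022953   0.16604031 -0.22726909  1.17748693  0.         -1.97388795]
(0.47, -0.12) 3.14 [-0.4022953   0.16604031 -0.22726909  1.17748693  0.         -0.40070264]
```

Run:
```python
from h import *
bot.move_pose([.513,.163,.28],down(np.pi)); print(bot.read_clock())
T=pose();im=bot.camera("wrist");np.save("Tm.npy",T);cv2.imwrite("pics/wm.png",im[...,::-1])
print("collar",bot.search_frame("wrist","collar"),"machine",bot.search_frame("wrist","machine")[:1])
pm=proj([.513,.163,.134],T);print("proj drive",pm)
bot.move_pose([.488,-.172,.26],down(np.pi)); print(bot.read_clock())
T=pose();im2=bot.camera("wrist");np.save("Tr.npy",T);cv2.imwrite("pics/wr.png",im2[...,::-1])
pr=proj([.488,-.172,.122],T);print("proj rotor",pr,bot.search_frame("wrist","rotor_grip"))
def crop(i,p,w=60):
    x,y=int(p[0])-w,int(p[1])-w;print("origin",x,y);return cv2.resize(i[y:y+2*w,x:x+2*w],(400,400),interpolation=cv2.INTER_CUBIC)
cv2.imwrite("pics/wc.png",np.hstack([crop(im,pm),crop(im2,pr,80)])[...,::-1])
```

```text
3.5583
collar [{'bbox': [232.3, 151.4, 51.7, 54.8], 'confidence': 0.9}] machine [{'bbox': [156.9, 79.1, 199.9, 183.7], 'confidence': 0.72}]
proj drive [256.05646705 181.61386744]
4.9833
proj rotor [254.43540796 183.55276308] [{'bbox': [235.0, 117.8, 39.1, 98.6], 'confidence': 0.87}, {'bbox': [238.6, 12.1, 66.3, 47.5], 'confidence': 0.83}, {'bbox': [106.0, 28.4, 53.6, 50.2], 'confidence': 0.63}]
origin 196 121
origin 174 103
```

View pics/wc.png

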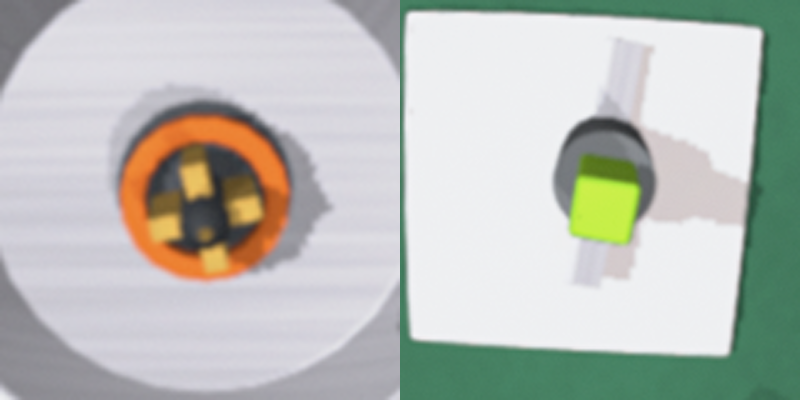

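Left: the brass splines, turned by about 10–15°, with the pin in the middle at about (258,187). Right: the target handle top, corners at about (245–269,173–200), on the board. I'll fit both numerically.

```bash
cat > fit.py <<'E'
from h import *
from scipy.optimize import minimize
def fit(im,T,mask,poly,z,x0,occ=None,S=8):
    M=cv2.resize(mask.astype(np.float32),None,fx=S,fy=S,interpolation=cv2.INTER_LINEAR)
    M=(M>.5); best=None
    def cost(v):
        c,s=np.cos(v[2]),np.sin(v[2]);P=poly@np.array([[c,s],[-s,c]])+v[:2]*1
        q=np.array([proj([*p,z],T) for p in P]); A=np.zeros(M.shape,np.uint8)
        cv2.fillPoly(A,[np.round((q+.5)*S-.5).astype(np.int32)],1)
        if occ is not None:
            o=np.array([proj([v[0]+8e-3*np.cos(a)*f,v[1]+8e-3*np.sin(a)*f,zz],T) for zz,f in((z,1),(z+.006,1),(z+.016,.25)) for a in np.linspace(0,6.28,24)])
            cv2.fillConvexPoly(A,cv2.convexHull(np.round((o+.5)*S-.5).astype(np.int32)),0)
        A=A>0; return 1-(A&M).sum()/(A|M).sum()
    for y in x0[2]:
        r=minimize(cost,[x0[0],x0[1],y],method="Nelder-Mead",options=dict(initial_simplex=np.array([[x0[0],x0[1],y]]*4)+np.array([[0,0,0],[.004,0,0],[0,.004,0],[0,0,.12]]),xatol=5e-5,fatol=1e-4))
        if best is None or r.fun<best.fun:best=r
    return best
a,b=.017,.0035
cross=np.array([(a,-b),(a,b),(b,b),(b,a),(-b,a),(-b,b),(-a,b),(-a,-b),(-b,-b),(-b,-a),(b,-a),(b,-b)])
sq=.013*np.array([(1,1),(-1,1),(-1,-1),(1,-1)])
def near(m,c,r):
    k=np.zeros(m.shape,np.uint8);cv2.circle(k,tuple(int(v) for v in c),r,1,-1);return m&(k>0)
def drive(im,T,c):
    h=cv2.cvtColor(im,cv2.COLOR_BGR2HSV);m=near((h[...,0]>=17)&(h[...,0]<=28)&(h[...,1]>90)&(h[...,2]>185),c,28)
    cv2.imwrite("pics/mm.png",m*255); return fit(im,T,m,cross,.134,(.513,.163,np.radians([-20,-5,10,25,40])),occ=1)
def handle(im,T,c):
    h=cv2.cvtColor(im,cv2.COLOR_BGR2HSV);m=near((h[...,0]>=28)&(h[...,0]<=50)&(h[...,1]>100)&(h[...,2]>200),c,28)
    return fit(im,T,m,sq,.122,(.488,-.172,np.radians([-20,0,20])))
E
python3 - <<'E'
from fit import *
im=cv2.imread("pics/wm.png");h=cv2.cvtColor(im,cv2.COLOR_BGR2HSV)
o=lambda u,v:(int(round(121+v/3.333)),int(round(196+u/3.333)))
for u,v in((198,182),(246,210),(165,232),(215,260),(205,210),(195,265)):print(h[o(u,v)],end=' ')
r=drive(im,np.load("Tm.npy"),(257,185));print("\ndrive",r.x[:2],np.degrees(r.x[2]),r.fun)
r=handle(cv2.imread("pics/wr.png"),np.load("Tr.npy"),(256,187));print("handle",r.x[:2],np.degrees(r.x[2]),r.fun)
E
```

```text
[ 21 148 233] [ 21 147 233] [ 21 149 230] [ 21 147 230] [110  24  65] [ 13 199 237] [ WARN:0@0.193] global loadsave.cpp:1063 imwrite_ Unsupported depth image for selected encoder is fallbacked to CV_8U.
Traceback (most recent call last):
  File "fit.py", line 25, in drive
    cv2.imwrite("pics/mm.png",m*255); return fit(im,T,m,cross,.134,(.513,.163,np.radians([-20,-5,10,25,40])),occ=1)
                                             ~~~^^^^^^^^^^^^^^^^^^^^^^^^^^^^^^^^^^^^^^^^^^^^^^^^^^^^^^^^^^^^^^^^^^^
  File "fit.py", line 15, in fit
    r=minimize(cost,[x0[0],x0[1],y],method="Nelder-Mead",options=dict(initial_simplex=np.array([[x0[0],x0[1],y]]*4)+np.array([[0,0,0],[.004,0,0],[0,.004,0],[0,0,.12]]),xatol=5e-5,fatol=1e-4))
  File "fit.py", line 11, in cost
    o=np.array([proj([v[0]+8e-3*np.cos(a)*f,v[1]+8e-3*np.sin(a)*f,zz],T) for zz,f in((z,1),(z+.006,1),(z+.016,.25)) for a in np.linspace(0,6.28,24)])
                ~~~~^^^^^^^^^^^^^^^^^^^^^^^^^^^^^^^^^^^^^^^^^^^^^^^^^^^^
  File "h.py", line 18, in proj
    k=bot.calibration("wrist");c=np.linalg.inv(T@k["hand_eye"])@np.r_[P,1]
ValueError: time passes only in moves, steps and waits
```

```bash
sed -i 's/^def ray/KW=bot.calibration("wrist")\ndef ray/; s/k=bot.calibration("wrist");c=/k=KW;c=/' h.py
python3 - <<'E'
from fit import *
r=drive(cv2.imread("pics/wm.png"),np.load("Tm.npy"),(257,185));print("drive",r.x[:2],np.degrees(r.x[2]),r.fun)
r=handle(cv2.imread("pics/wr.png"),np.load("Tr.npy"),(256,187));print("handle",r.x[:2],np.degrees(r.x[2]),r.fun)
print(bot.read_clock(),bot.read_position())
E
```

```text
drive [0.51784294 0.16388258] 13.028254139389096 0.18608247422680413
handle [ 0.49176204 -0.17172017] -10.45018027447535 0.14760881492318945
5.0833 [ 0.48842189 -0.17088102  0.26013054][ WARN:0@0.127] global loadsave.cpp:1063 imwrite_ Unsupported depth image for selected encoder is fallbacked to CV_8U.
```

Run:
```python
from h import *
q=down(np.pi-np.radians(10.45))
bot.move_pose([.4918,-.1717,.16],q);print(bot.read_position())
bot.move_linear([.4918,-.1717,.081],speed=.12);print(bot.read_position())
bot.set_gripper(0,80);print(bot.read_gripper_width(),bot.read_finger_force(),bot.read_ft_force(),bot.read_position())
bot.move_linear([.4918,-.1717,.26],speed=.2);print(bot.read_gripper_width(),bot.read_ft_force(),bot.read_moment())
T=pose();print(T[:3,3]);im=bot.camera("wrist")[...,::-1];np.save("Tg.npy",T);cv2.imwrite("pics/wg.png",im)
g=T@np.array([0,0,-.017,1]);print("exp handle top",proj(g[:3]+[0,0,.024],T),bot.read_clock())
cv2.imwrite("pics/wgc.png",cv2.resize(im[100:300,156:356],(500,500)))
```

```text
[ 0.49197088 -0.17100218  0.16031416]
[ 0.49269495 -0.17214254  0.08204908]
0.29808857896775554 78.8477897644043 [-0.20695257 -0.83151579  3.67334463] [ 0.49213748 -0.17198958  0.0814147 ]
0.293998054079849 [ 0.14759618  0.13763871 -1.94381649] [-0.0157098   0.02797634  0.00967911]
[ 0.4909581  -0.1712238   0.25854147]
exp handle top [254.64992328 294.75694946] 8.0417
```

View pics/wgc.png

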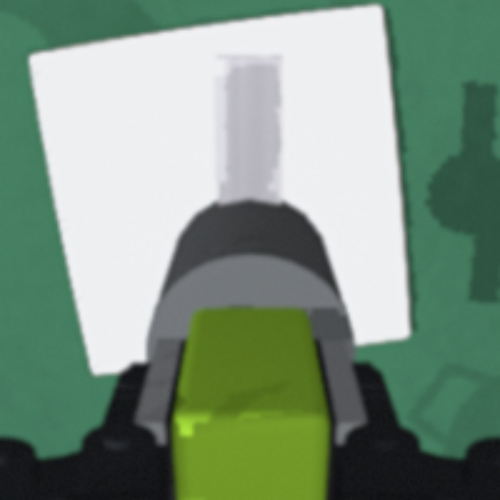

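Run:
```python
from h import *
T=np.load("Tg.npy")
for dx in(-.013,.013):
  for dy in(-.013,.013):
    print(dx,dy,proj((T@np.array([dx,dy,-.041,1]))[:3],T))
print("front blade end", [proj((T@np.array([-.064,dy,-.017+h,1]))[:3],T) for dy in(-.009,.009) for h in(.06,.078)])
im=cv2.imread("pics/wm.png")[150:220,220:290];m=cv2.imread("pics/mm.png")
from fit import *
# overlay of fit
T=np.load("Tm.npy");v=[.51784,.16388,np.radians(13.03)]
big=cv2.resize(im,(560,560),interpolation=cv2.INTER_CUBIC)
c,s=np.cos(v[2]),np.sin(v[2]);P=cross@np.array([[c,s],[-s,c]])+v[:2]
q=np.array([proj([*p,.134],T) for p in P]);q=(q-[220,150]+.5)*8
cv2.polylines(big,[np.round(q).astype(np.int32)],True,(255,0,0),1)
t=(proj([*v[:2],.150],T)-[220,150]+.5)*8;cv2.circle(big,tuple(int(x) for x in t),4,(0,0,255),-1)
cv2.imwrite("pics/ov.png",big)
```

```text
-0.013 -0.013 [224.7242397 318.1034316]
-0.013 0.013 [284.15368778 318.11990193]
0.013 -0.013 [221.30590351 268.37836696]
0.013 0.013 [287.150466   268.36905817]
front blade end [array([243.23075324, 297.64955074]), array([244.0285623 , 284.63106889]), array([266.85548848, 297.6400797 ]), array([266.13917932, 284.61976026])]
```

View pics/ov.png

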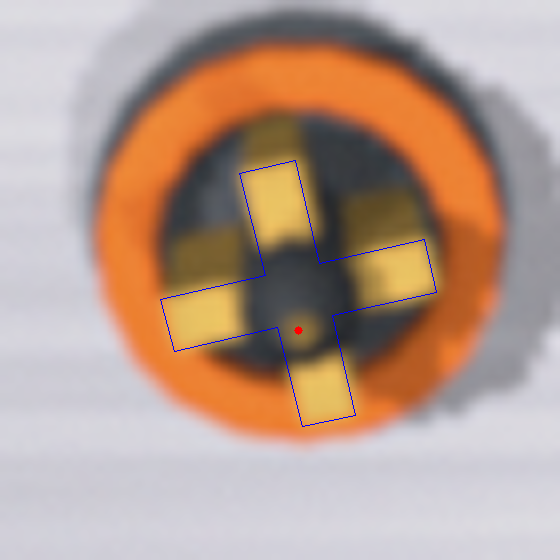

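The fit overlays the splines cleanly, and the rotor is held square and upright. A small lateral camera bias (~1 mm) shows, so I'm correcting for it before carrying and descending.

Run:
```python
from h import *
q=down(np.pi+np.radians(13.03))
t=np.array([.5182,.1628])
bot.move_pose([*t,.26],q)
bot.move_linear([*t,.232],speed=.1);bot.wait(.3)
p=np.array(bot.read_position());e=p[:2]-t;T=pose();print(p,np.degrees(np.arctan2(-T[1,0],-T[0,0])),T[:3,2],bot.read_ft_force())
f0=np.array(bot.read_ft_force())
hit=bot.move_linear([*(t-e),.200],speed=.03,until_force=10)
print(hit,bot.read_position(),np.array(bot.read_ft_force())-f0,bot.read_moment(),bot.read_gripper_width(),bot.read_clock())
```

```text
[0.51856459 0.16283738 0.23256259] 13.026642568635891 [ 1.02522456e-03  2.12206421e-04 -9.99999452e-01] [ 0.26097194 -0.24308882 -2.56124264]
False [0.51801357 0.16277517 0.20022909] [-0.82255341  0.46698921  0.83983823] [-0.05686682  0.00906545  0.03915477] 0.29460868417968183 11.2583
```

Run:
```python
from h import *
def st(): print(np.round(bot.read_position(),4),np.round(bot.read_ft_force(),2),np.round(bot.read_moment(),3),round(bot.read_clock(),2))
p=bot.read_position()
hit=bot.move_linear([.5182,.1628,.184],speed=.03,until_force=12);print(hit);st()
if not hit:
    hit=bot.move_linear([.5182,.1628,.168],speed=.03,until_force=30);print(hit);bot.wait(.3);st()
print(bot.read_gripper_width())
im=bot.camera("scene")[...,::-1];im2=bot.camera("wrist")[...,::-1]
cv2.imwrite("pics/chk.png",np.hstack([cv2.resize(im[110:250,250:390],(400,400),interpolation=cv2.INTER_CUBIC),cv2.resize(im2[100:300,156:356],(400,400))]))
```

```text
False
[0.5182 0.1628 0.1839] [ 0.2  -0.69 -2.04] [ 0.04  -0.023 -0.037] 11.94
True
[0.5189 0.163  0.1718] [-2.32  0.14  9.18] [-0.173  0.747 -0.043] 12.75
0.2956355942933077
```

View pics/chk.png

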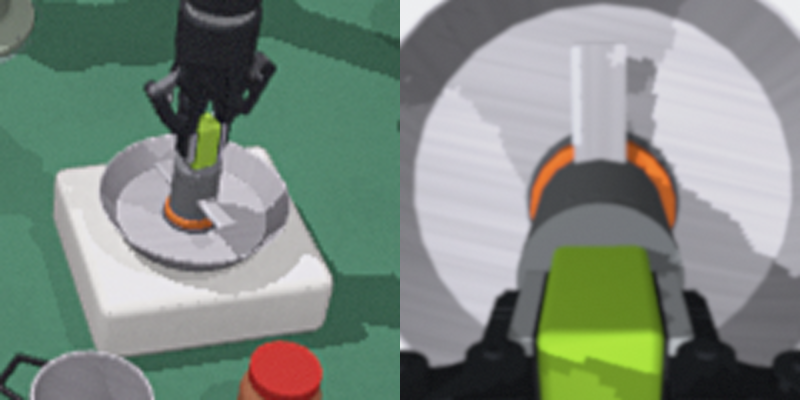

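Meshed and nearly home: net push is about 11.5 N, against 12.6 N of spring at full travel. I'll press until the push settles well above the spring force.

Run:
```python
from h import *
def st(): print(np.round(bot.read_position(),4),np.round(bot.read_ft_force(),2),np.round(bot.read_moment(),3),round(bot.read_gripper_width(),4),round(bot.read_clock(),2))
bot.set_gripper(0,110);st()
for z in(.1705,.1695,.1685,.1675,.1665):
    bot.move_linear([.5184,.1629,z],speed=.02);bot.wait(.4);st()
    if bot.read_ft_force()[2]>27:break
```

```text
[0.5189 0.163  0.1718] [-2.71  0.55  9.3 ] [-0.124  0.734 -0.008] 0.296 13.07
[0.5189 0.163  0.1719] [-2.51 -0.79  9.91] [-0.158  0.744 -0.024] 0.2919 13.72
[0.519  0.163  0.1714] [-3.52 -0.73 12.78] [-0.195  1.116  0.049] 0.2944 14.37
[0.5191 0.163  0.1714] [-5.47 -2.2  20.75] [-0.278  1.635 -0.006] 0.2901 15.02
[0.5192 0.163  0.1713] [-7.16 -2.24 25.69] [-0.378  2.153  0.01 ] 0.2934 15.67
[0.5193 0.163  0.1713] [-10.35  -3.32  32.48] [-0.57  2.72  0.  ] 0.2891 16.32
```

Run:
```python
from h import *
bot.wait(.8);print(bot.read_position(),bot.read_ft_force(),bot.read_gripper_width())
im=bot.camera("scene")[...,::-1];im2=bot.camera("wrist")[...,::-1]
cv2.imwrite("pics/fin.png",np.hstack([cv2.resize(im[110:250,250:390],(400,400),interpolation=cv2.INTER_CUBIC),cv2.resize(im2[100:300,156:356],(400,400))]))
```

```text
[0.51927578 0.16303587 0.17124989] [-10.22144339  -2.21863239  31.57717834] 0.293517339587607
```

View pics/fin.png

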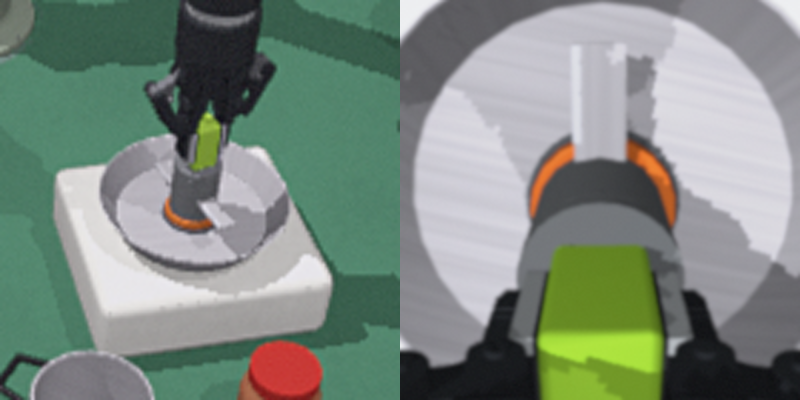

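The rotor sits upright in the bowl with the collar pressed under the hub and the grip unchanged. The height matches fully home, and the push holds steady at about 32 N.

```bash
python3 -c "
from cell import bot
print(bot.close_job())"
```

```text
the job is handed in; nothing more can be done
None
```

I've fitted the rotor: it is meshed with the splines and pressed fully home, judging by its height and a steady push of about 32 N, with the gripper still holding the handle; the job is handed in.

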